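Run the row of tea tins up to the rack's end stop and shut the keeper

TASK

Push the row of four tea tins along the rack as one train, touching only the blue-lidded tin at the back of the row, until the front tin is fully home against the dark end stop with no gaps in the row. Then push the red keeper arm round until it is fully shut across the rail behind the row. Only push, with the fingertips or the outside of the fingers: do not lift, tip or pull apart the tins, and leave the mug, sugar tin, flask and spoon where they are.

Things in the scene. Friction and masses are not known exactly. Their poses are not given: they have to be found in the camera images.
- rack: Fixed wooden rack: straight rail along its own y axis, 366 mm long (y = -206 to +160 mm), 60 mm wide. Origin on its underside, at worktop height, on the rail's centre line; z up. Floor 6 mm above the worktop, between two side lips (inner faces x = +-25.5 mm, outer +-29.5 mm, 20 mm high). End stop at the +y end; -y end open. The keeper's bracket (8 mm high) reaches x = -72 mm near y = -52 mm.
- stop_face (a point): Point on the inner face of the rack's dark end stop (56 mm high), on the rail's centre line, 30 mm above the worktop, at y = +150 mm in the rack's frame. At the start the front tin stands 50 to 110 mm short of it. Home, the front tin's centre is at rack y = +126 mm.
- row_end (a point): Point fixed to the rack, on the rail's centre line, 30 mm above the worktop, at rack y = -42 mm: where the rear face of the back tin lies when the row is home (the back tin's centre is then at rack y = -18 mm).
- tin_front: Loose square steel tea tin with a yellow lid, 48 mm x 48 mm, 60 mm tall, 75 to 140 g; the front of the row, nearest the end stop. Origin at the centre of its underside; z up; sides parallel to the rack's axes. At the start the four tins stand in one touching row on the rail, upright.
- tin_second: Loose square steel tea tin with a green lid, 48 mm x 48 mm, 60 mm tall, 75 to 140 g; second in the row. Origin at the centre of its underside; z up; sides parallel to the rack's axes. At the start the four tins stand in one touching row on the rail, upright.
- tin_third: Loose square steel tea tin with a white lid, 48 mm x 48 mm, 60 mm tall, 75 to 140 g; third in the row. Origin at the centre of its underside; z up; sides parallel to the rack's axes. At the start the four tins stand in one touching row on the rail, upright.
- tin_back: Loose square steel tea tin with a blue lid, 48 mm x 48 mm, 60 mm tall, 75 to 140 g; the back of the row, farthest from the end stop: the one to push on (the whole row slides under less than 6 N), towards the rack's +y. Origin at the centre of its underside; z up; sides parallel to the rack's axes. At the start the four tins stand in one touching row on the rail, upright.
- keeper (a joint): Angle of the red keeper arm about its upright pivot (rad), counterclockwise from above. 0: open, pointing along the rack's -y beside the rail. 1.571: fully shut, pointing along the rack's +x across the rail, its front face 4 mm behind the rear face of a row that is home. Starts between 0 and 0.2. Stiff (0.05 N m, about 0.7 N at 70 mm from the pivot): it stays where left.
- keeper_pivot (a point): On the keeper's pivot axis, at mid height of the arm, 36 mm above the worktop; at x = -55 mm, y = -52 mm in the rack's frame. The round pivot head is 20 mm across and its top 52 mm above the worktop.
- keeper_tip (a point): Middle of the keeper arm's free end, 95 mm from the pivot, 36 mm above the worktop. The arm is a straight bar 12 mm thick and 24 mm tall (24 to 48 mm above the worktop), so it passes over the side lips. Push on its outer side, the side away from the rail.
- mug: Loose blue mug, 82 mm across, 92 mm tall, handle to its +y. Origin at the centre of its underside. Leave alone.
- sugar_tin: Loose round steel sugar tin, 90 mm across, 117 mm tall with its knob. Origin at the centre of its underside. Leave alone.
- flask: Loose white vacuum flask, 86 mm across, 250 mm tall. Origin at the centre of its underside. Leave alone.
- spoon: Loose wooden spoon lying beyond the rack, along its own x axis. Leave alone.
Things that resemble listed ones, but are neither listed nor needed, are in the scene too. Leave any brown look-alike of the tin_second alone.

How it is judged (in metres and radians):
On the way, in this order (a step that is already met when the one before it is completed fails the run):
1. the row is home against the end stop, the keeper still open (y of tin_front in the frame of rack above 0.122 m and y of tin_second in the frame of rack above 0.073 m and y of tin_third in the frame of rack above 0.024 m and y of tin_back in the frame of rack above -0.025 m and value of joint keeper below 0.6 rad), for 0.2 s.
2. the keeper is shut behind the row (y of tin_front in the frame of rack above 0.122 m and y of tin_second in the frame of rack above 0.073 m and y of tin_third in the frame of rack above 0.024 m and y of tin_back in the frame of rack above -0.025 m and value of joint keeper above 1.45 rad), for 0.2 s.
At the end, for the whole second after the job is handed in: All four tins stand upright on the rail at rest, the front tin within 4 mm of the end stop and the back tin within 7 mm of its home place (gaps no more than that in all), and the keeper arm is shut across the rail (past 1.45 rad of 1.571), at rest (all of step 2 and angle between each of tin_front, tin_second, tin_third, tin_back's own z axis and vertical below 0.08 rad and z of each of tin_front, tin_second, tin_third, tin_back in the frame of rack below 0.01 m and x of tin_front in the frame of rack between -0.006 and 0.006 m and x of tin_second in the frame of rack between -0.006 and 0.006 m and x of tin_third in the frame of rack between -0.006 and 0.006 m and x of tin_back in the frame of rack between -0.006 and 0.006 m and linear speed of each of tin_front, tin_second, tin_third, tin_back below 0.01 m/s and velocity of joint keeper between -0.05 and 0.05 rad/s); the robot touches nothing.
It fails at once if a tin is lifted off the rail (z of any of tin_front, tin_second, tin_third, tin_back in the frame of rack above 0.016 m).
It fails at once if a tin is tipped (angle between any of tin_front, tin_second, tin_third, tin_back's own z axis and vertical above 0.25 rad).
It fails at once if the row is pulled apart (distance between tin_front and tin_second above 0.056 m or distance between tin_second and tin_third above 0.056 m or distance between tin_third and tin_back above 0.056 m).
It fails at once if the robot pushes on a tin other than the back one (contact force between any of the fingers, the arm and tin_front above 1.5 N or contact force between any of the fingers, the arm and tin_second above 1.5 N or contact force between any of the fingers, the arm and tin_third above 1.5 N).
It fails at once if the mug, sugar tin, flask or spoon is moved (distance of any of mug, sugar_tin, flask, spoon from where it was at the start of the episode above 0.02 m).
It also fails if it takes over 42 s, if anything falls off the work surface, if the arm or the gripper's body presses on something with over 40 N, if the wrist force passes 120 N, or if a joint passes its speed limit or range.

ROBOT

A 7-joint arm with a two-finger parallel gripper is mounted at the origin on the work surface. World frame = base frame: x ahead of the robot, y to its left, z up, the work surface at z = 0. Lengths are in m, angles in degrees, forces in N, time in s.
With the tool pointing down it reaches from about 0.425 to 0.875 m from the base axis. Payload 4.7 kg.
Tool frame: the origin (TCP) lies at the very end of the fingers, on their centre line; the grasp point (between the pads) lies 19 mm behind it; z points along the fingers, y is the direction in which the jaws open and shut (so a half turn about z gives the same grasp; the last joint's range is limited). The gripper opens to 87 mm and grips with 3 to 60 N. Pads are 19 mm wide; open, the fingers measure 117 mm over their backs; the gripper's body (75 mm by 190 mm) begins 51 mm behind the grasp point.
Start: joints at [71.912, 18.392, -4.016, 83.108, 1.295, 78.541, -3.26], TCP at [0.21, -0.615, 0.223] pointing down, gripper open.
Joint ranges: [-163.93, 163.93], [-17.29, 119.83], [-79.2, 71.16], [3.27, 140.29], [-89.18, 269.18], [5.43, 117.66], [-154.24, 154.24]. Speed limits (degrees/s): [147.25, 147.25, 180, 180, 180, 180, 180].

INTERFACE

Orientations are given as [roll, pitch, yaw] about the fixed x, y, z axes, in that order (R = Rz(yaw) Ry(pitch) Rx(roll)).
In Python, from cell import monitor, imaging, ticket, spot_in, pinpoint gives the robot as it stands.
- The arm moves only by the tool servo_tool, never from a script. Its argument "targets" is a list of rows, each a list of 5 numbers: the opening in per cent of the stroke, from 0 (shut) to 100 (fully open), then the shift along the tool's x, y, z in m, then the turn about the tool's z in rad. In form: [[grip, dx, dy, dz, turn], ...]. A call has 1 to 5 rows; each row is the pose to reach, as a shift and turn from the pose commanded when the call began, along the tool's axes at that moment; what a row does not reach only later rows make up. A row lasts 1/8 s, in which the tool goes at most 62.5 mm and 10.7 degrees, less where a joint would pass 70% of its speed; a pose out of reach is approached as far as the arm can. A call with a gripper value outside its range is refused whole. The fingers move at their own pace and stop on an object; "grip_force" is the grip in N (left out, the last holds). Time passes only in rows, so rows that repeat a pose let the fingers close. It gives the time, the measured TCP pose, the force and the opening at its end, in the units of the state.
- monitor.get_obs(): the state, without advancing time (a new reading comes with each control period).
- imaging.read_camera(name): name is "scene" or "top" or "wrist"; returns a dict with "frame" (400x640x3 uint8, blue, green, red), "depth" (400x640 float32, m along the optical axis (not along the pixel's ray), 0 where there is no reading), "K" (3x3 intrinsics, pixels), "world_from_camera" (4x4, takes a point from camera to world coordinates). Camera axes: x right, y down, z forward; pixel columns grow to the right and rows downward; lengths in m; the calibration is good to about 2 mm. A picture is of the moment at which its call begins.
- ticket.sign_off(): hands the job in, once; it reports no verdict.
Trained networks look in the newest picture that a camera, given by its name, has taken for a name from the list of things; names that differ only in an ending like _2 or _b are one class to them, and where a whole thing is asked for, a point or a joint stands for the part that bears it (a point fixed in the world has none). Each returns a list of dicts, best first, with "confidence" (0 to 1); they miss things now and then, are a little off and sometimes report something else, mostly with a low value. They report only what shows in the picture. A call takes as long as a camera call. They do not tell look-alikes from the thing itself.
- spot_in(camera, label): "at" ([column, row] in pixels, amid what is visible of it).
- pinpoint(camera, label): "at" ([column, row] in pixels: a listed point, or the origin of a listed thing).
The state is a dict: "time_s": time; "qpos": joint angles; "joint_velocities": joint speeds; "effort": joint torques, N m; "tool_pos": TCP position; "tool_rot": TCP orientation; "force": force on the tool from outside, world axes, zero at the start; "wrist_torque": the same for the moment, N m; "grip_width": finger opening in m.
Only numpy, scipy, OpenCV 4.12 (cv2) and the standard library are available. Lean on these libraries where they do the work, as an engineer would, in place of code of your own. Each camera call takes 0.05 s, during which the arm holds its last target.

## Working session

There is one attempt and no reset: what is moved stays moved. The work goes in short steps, Python scripts to look and compute and a tool call to move; the robot and the scene stay as the last step left them, time stands still between calls to the robot, and variables do not carry over. Pictures are saved under pics/ and viewed, and the job is handed in when it is done.

Besides the shell and the picture viewer there is one more tool, called after ">>>" as name([rows], argument=value, ...), one row to a line, values as JSON. servo_tool: Moves the arm, as the interface text tells. Its arguments: {"type":"object","properties":{"targets":{"type":"array","items":{"type":"array","items":{"type":"number"}}},"grip_force":{"type":"number"}},"required":["targets"]}

```bash
ls; mkdir -p pics; python3 - <<'E'
from cell import monitor, imaging, ticket, spot_in, pinpoint
import cv2,numpy as np
o=monitor.get_obs()
for k in o: print(k,np.round(o[k],3))
for c in ("scene","top"):
    r=imaging.read_camera(c); cv2.imwrite(f"pics/{c}0.png",r["frame"])
    np.savez(f"{c}0.npz",**r)
    print(c,np.round(r["K"],1).tolist(),np.round(r["world_from_camera"],3).tolist())
    for n in ["stop_face","row_end","keeper_pivot","keeper_tip","tin_front","tin_back","tin_second","tin_third"]:
        print(n,[(np.round(d["at"],1).tolist(),round(d["confidence"],2)) for d in pinpoint(c,n)[:3]])
E
```

```text
pics
time_s 0.0
qpos [71.912 18.438 -4.016 83.176  1.295 78.539 -3.26 ]
joint_velocities [-0.086  0.054 -0.019 -0.026 -0.125 -0.068  0.053]
effort [-0.0000e+00 -4.9129e+01 -4.0400e-01 -3.1253e+01 -6.4000e-02  4.4000e-02
  0.0000e+00]
tool_pos [ 0.21  -0.614  0.221]
tool_rot [-1.79892e+02  6.00000e-03  1.88980e+01]
force [-0.187  0.219  1.093]
wrist_torque [ 0.028  0.006 -0.044]
grip_width 0.087
scene [[466.1, 0.0, 317.4], [0.0, 466.1, 196.9], [0.0, 0.0, 1.0]] [[0.535, 0.65, -0.54, 1.258], [0.844, -0.424, 0.328, -0.405], [-0.015, -0.631, -0.776, 0.983], [0.0, 0.0, 0.0, 1.0]]
stop_face [([356.5, 172.3], 0.82), ([280.0, 187.0], 0.42)]
row_end [([292.7, 195.4], 0.84), ([247.7, 196.7], 0.25)]
keeper_pivot [([280.6, 182.7], 0.6)]
keeper_tip [([247.3, 196.7], 0.74)]
tin_front [([311.6, 194.8], 0.77)]
tin_back [([267.9, 212.7], 0.6)]
tin_second [([292.7, 166.7], 0.93), ([275.3, 262.8], 0.91), ([317.1, 238.2], 0.85)]
tin_third [([285.4, 206.9], 0.94)]
top [[468.5, 0.0, 316.1], [0.0, 468.5, 199.8], [0.0, 0.0, 1.0]] [[0.01, -0.993, 0.121, 0.449], [-1.0, -0.01, 0.0, -0.004], [0.001, -0.121, -0.993, 1.219], [0.0, 0.0, 0.0, 1.0]]
stop_face [([265.9, 205.0], 0.58)]
row_end [([338.2, 217.4], 0.61)]
keeper_pivot [([334.3, 238.2], 0.74)]
keeper_tip [([373.8, 237.4], 0.74), ([159.5, 241.7], 0.64)]
tin_front [([312.3, 214.2], 0.79)]
tin_back [([368.1, 221.3], 0.97), ([308.8, 128.4], 0.7)]
tin_second [([328.5, 217.1], 0.83), ([342.8, 284.5], 0.81), ([388.5, 166.6], 0.8)]
tin_third [([348.4, 219.4], 0.58), ([337.1, 238.5], 0.38)]
```

View pics/scene0.png

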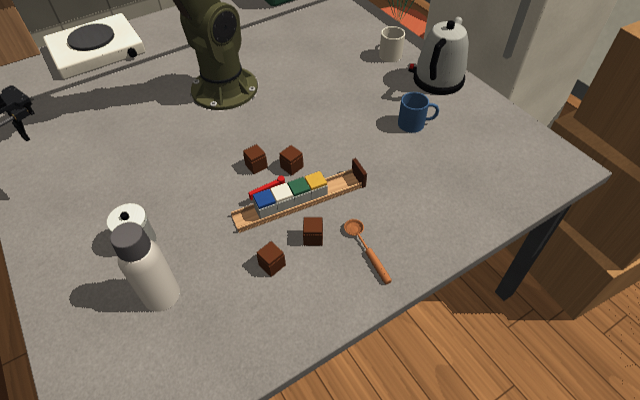

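View pics/top0.png

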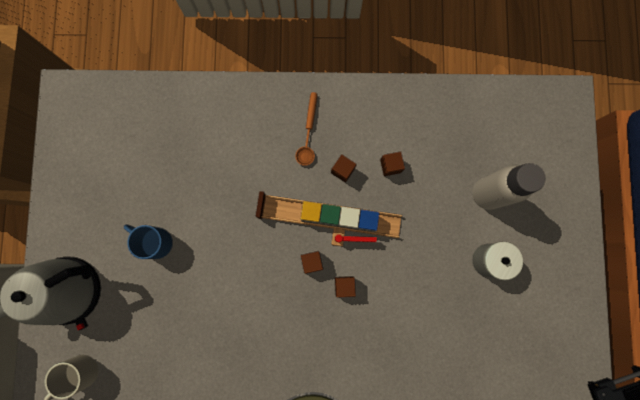

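```bash
cat > h.py <<'E'
import numpy as np,cv2
def load(c,i=0): return dict(np.load(f"{c}{i}.npz"))
def on_plane(r,px,z):
    K,T=r["K"],r["world_from_camera"]
    d=T[:3,:3]@np.linalg.inv(K)@np.array([px[0],px[1],1.]); o=T[:3,3]
    return o+d*(z-o[2])/d[2]
def proj(r,p):
    T=np.linalg.inv(r["world_from_camera"]); q=r["K"]@(T[:3,:3]@np.array(p)+T[:3,3]); return q[:2]/q[2]
def cloud(r):
    d=r["depth"];v,u=np.mgrid[:400,:640]
    K=r["K"];P=np.stack([(u-K[0,2])/K[0,0]*d,(v-K[1,2])/K[1,1]*d,d],-1)
    T=r["world_from_camera"]; return P@T[:3,:3].T+T[:3,3]
E
python3 - <<'E'
from h import *
t=load("top");s=load("scene")
P={"stop":((265.9,205),(356.5,172.3),.03),"row_end":((338.2,217.4),(292.7,195.4),.03),"pivot":((334.3,238.2),(280.6,182.7),.036),"tip":((373.8,237.4),(247.3,196.7),.036),"front":((312.3,214.2),(311.6,194.8),.006),"back":((368.1,221.3),(267.9,212.7),.006)}
for k,(a,b,z) in P.items(): print(k,on_plane(t,a,z).round(4),on_plane(s,b,z).round(4))
f=t["frame"][150:300,240:440]; cv2.imwrite("pics/topcrop0.png",cv2.resize(f,None,fx=4,fy=4,interpolation=3))
f=s["frame"][120:290,200:400]; cv2.imwrite("pics/scenecrop0.png",cv2.resize(f,None,fx=3.5,fy=3.5,interpolation=3))
E
```

```text
stop [0.5793 0.1239 0.03  ] [0.5801 0.1347 0.03  ]
row_end [ 0.5494 -0.0607  0.03  ] [ 0.555  -0.0541  0.03  ]
pivot [ 0.4963 -0.0509  0.036 ] [ 0.5035 -0.0612  0.036 ]
tip [ 0.4993 -0.1503  0.036 ] [ 0.498  -0.1586  0.036 ]
front [0.5591 0.0054 0.006 ] [ 0.5635 -0.0012  0.006 ]
back [ 0.5421 -0.1395  0.006 ] [ 0.5524 -0.13    0.006 ]
```

View pics/topcrop0.png

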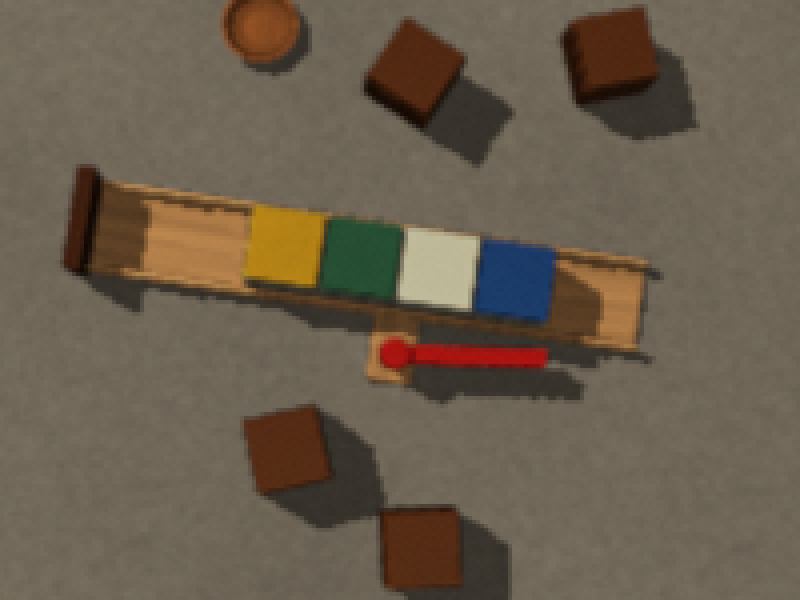

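View pics/scenecrop0.png

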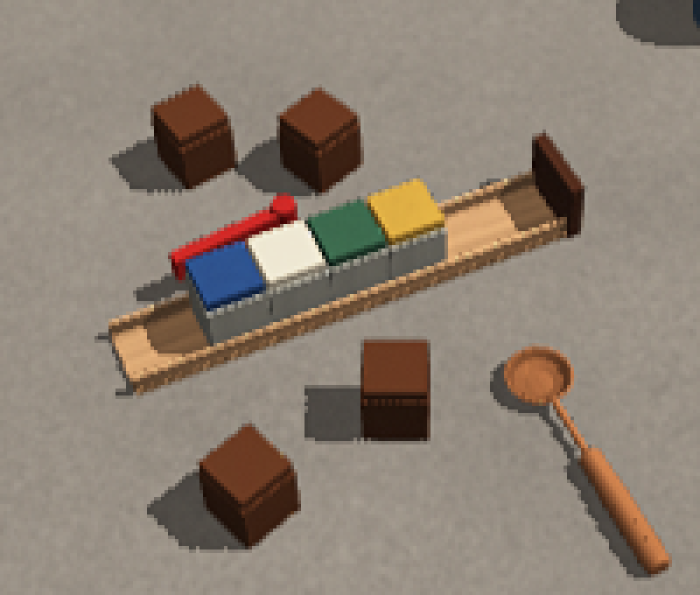

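```bash
python3 - <<'E'
from h import *
for c in("top","scene"):
    r=load(c);P=cloud(r)
    h=cv2.cvtColor(r["frame"],cv2.COLOR_BGR2HSV)
    box=(P[...,0]>.46)&(P[...,0]<.66)&(P[...,1]>-.22)&(P[...,1]<.2)
    m=box&(abs(P[...,2]-.066)<.006)&(np.isfinite(P[...,2]))
    # restrict to along row: x between .52 and .6
    m&=(P[...,0]>.515)&(P[...,0]<.6)
    n,lab=cv2.connectedComponents(m.astype(np.uint8))
    for i in range(1,n):
        q=P[lab==i]
        if len(q)<40: continue
        rect=cv2.minAreaRect((q[:,:2]*1000).astype(np.float32)); print(c,"tins",len(q),rect,q[:,2].mean())
    H,S,V=h[...,0],h[...,1],h[...,2]
    red=box&((H<6)|(H>174))&(S>200)&(V>110)&(P[...,2]>.03)
    q=P[red]; print(c,"red",len(q),cv2.minAreaRect((q[:,:2]*1000).astype(np.float32)),q[:,2].mean(),q[:,2].max())
    st=box&(abs(P[...,2]-.056)<.006)&(P[...,1]>.09);q=P[st];print(c,"stop",len(q),cv2.minAreaRect((q[:,:2]*1000).astype(np.float32)))
E
```

```text
top tins 1368 ((552.409423828125, -63.592254638671875), (190.6327362060547, 46.28849792480469), 82.11184692382812) 0.06577563098322463
top red 195 ((496.7014465332031, -103.26839447021484), (14.934282302856445, 102.52508544921875), 0.5465884804725647) 0.04822500427014953 0.055328919676159716
top stop 130 ((580.3688354492188, 136.8126983642578), (12.385027885437012, 64.70906829833984), 82.65431213378906)
scene tins 1061 ((555.4935302734375, -60.52629089355469), (191.370849609375, 51.334991455078125), 82.3439712524414) 0.06593579212358426
scene red 129 ((499.8758239746094, -102.31430053710938), (99.79405212402344, 15.451950073242188), 87.31134796142578) 0.04794875347140433 0.0560201951368805
scene stop 97 ((583.7408447265625, 140.2963104248047), (13.937477111816406, 65.32576751708984), 83.67041778564453)
```

Candidates for the back tin: the blue lid at top (368,220). The four brown cubes at top (343,168), (392,163), (312,262) and (345,287) are decoys, as is the white/green/yellow remainder of the row. The crop confirms that blue is at the open end, farthest from the dark stop at (262,205). The red keeper runs from its pivot (334,238) to its tip (376,239). Measured rack yaw is −7.8° and the row is about 101 mm short of home.

I'm moving over the open end of the rail in two hops, well above the sugar tin and short of the flask.

>>> servo_tool([
  [0, 0.045, -0.03, 0, 0.1],
  [0, 0.09, -0.06, 0, 0.2],
  [0, 0.135, -0.09, 0, 0.3],
  [0, 0.18, -0.115, 0, 0.4],
  [0, 0.22, -0.14, 0, 0.466],
], grip_force=20)

```text
time_s: 1.52
tool_pos: [0.3746, -0.4097, 0.2229]
tool_rot: [180.0, -0.0, -7.9]
force: [0.6, -0.0, -0.1]
grip_width: 0.0447
```

>>> servo_tool([
  [0, 0.03, -0.05, 0, 0],
  [0, 0.06, -0.1, 0, 0],
  [0, 0.09, -0.15, 0, 0],
  [0, 0.12, -0.2, 0.02, 0],
  [0, 0.132, -0.223, 0.06, 0],
])

```text
time_s: 2.15
tool_pos: [0.5382, -0.2045, 0.1641]
tool_rot: [-180.0, -0.3, -7.5]
force: [-0.5, -0.9, -0.2]
grip_width: 0.0016
```

>>> servo_tool([
  [0, 0, 0, 0.03, 0],
  [0, 0, 0, 0.05, 0],
  [0, 0, 0, 0.05, 0],
])

```text
time_s: 2.52
tool_pos: [0.5331, -0.2078, 0.1109]
tool_rot: [-179.9, 0.2, -7.8]
force: [0.7, -0.1, 0.1]
grip_width: 0.0001
```

```bash
cat > meas.py <<'E'
from h import *
from cell import monitor, imaging
import sys
i=sys.argv[1]
u=np.array([.1357,.9907]);v=np.array([.9907,-.1357]);O=np.array([.5604,-.0154])
def rk(p): p=np.asarray(p)[:2]-O; return (1000*np.array([p@v,p@u])).round(1)
o=monitor.get_obs();print(o["time_s"],"tcp",np.round(o["tool_pos"],4),"rack",rk(o["tool_pos"]),"yaw",o["tool_rot"],"F",np.round(o["force"],1),"w",o["grip_width"])
for c in ("top","scene","wrist"):
    r=imaging.read_camera(c);np.savez(f"{c}{i}.npz",**r)
    f=r["frame"]
    if c=="top": f=cv2.resize(f[150:300,240:440],None,fx=3,fy=3,interpolation=3)
    if c=="scene": f=cv2.resize(f[120:290,200:400],None,fx=3,fy=3,interpolation=3)
    cv2.imwrite(f"pics/{c}{i}.png",f)
E
python3 meas.py 1
```

```text
2.525 tcp [ 0.5331 -0.2078  0.1109] rack [  -1.  -194.4] yaw [-179.94923808    0.19712105   -7.7967996 ] F [ 0.7 -0.1  0.1] w 0.00013606346709805383
```

View pics/scene1.png

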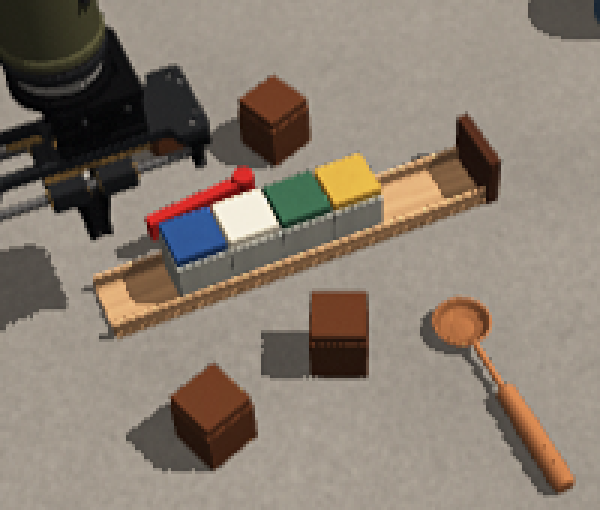

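View pics/wrist1.png

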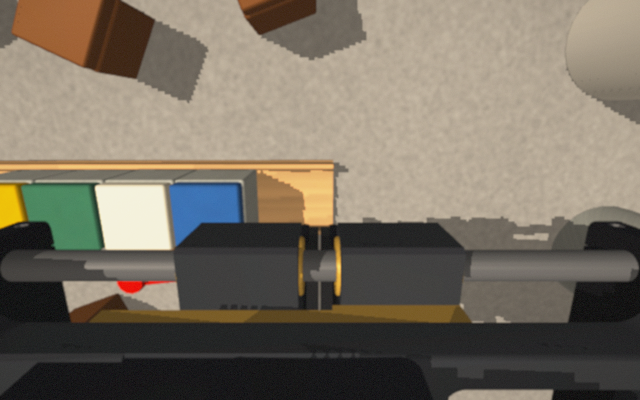

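The gripper is above the open end of the rail, clear of everything. In the scene crop the blue lid is at (193,235), and in the wrist view it is at (205,215). I'm lowering it to 28 mm behind the blue tin.

>>> servo_tool([
  [0, 0.001, 0, 0.04, 0],
  [0, 0.001, 0, 0.07, 0],
  [0, 0.001, 0, 0.082, 0],
  [0, 0.001, -0.01, 0.082, 0],
  [0, 0.001, -0.02, 0.082, 0],
])

```text
time_s: 3.3
tool_pos: [0.5395, -0.188, 0.0322]
tool_rot: [180.0, -0.2, -7.8]
force: [-0.5, 0.1, -0.1]
grip_width: 0.0007
```

```bash
python3 meas.py 2
```

```text
3.3 tcp [ 0.5395 -0.188   0.0322] rack [   2.7 -173.8] yaw [ 1.79978662e+02 -1.59571915e-01 -7.79124956e+00] F [-0.5  0.1 -0.1] w 0.0006756576235638757
```

View pics/scene2.png

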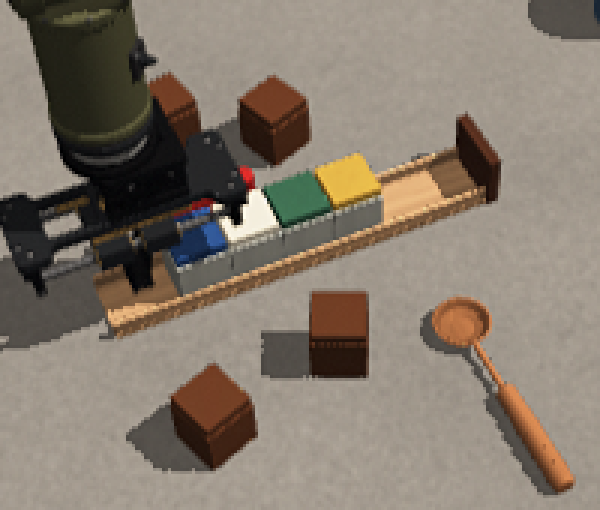

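```bash
python3 - <<'E'
from h import *
r=load("scene",2);P=cloud(r)
u=np.array([.1357,.9907]);v=np.array([.9907,-.1357]);O=np.array([.5604,-.0154])
Q=P[...,:2]-O; X=Q@v*1000;Y=Q@u*1000;Z=P[...,2]*1000
for (a,b) in [(238,215),(240,208),(38,288),(215,235),(140,285),(205,160),(150,240)]:
    c=200+a//3; q=120+b//3
    print((a,b),X[q,c].round(),Y[q,c].round(),Z[q,c].round(),r["frame"][q,c])
f=r["frame"].astype(int).max(-1)<45
m=f&(Z>25)&(Z<150)&(abs(X)<150)&(Y>-320)&(Y<80)
for lo in range(20,150,10):
    k=m&(Z>=lo)&(Z<lo+10)
    if k.sum(): print(lo,k.sum(),X[k].min().round(),X[k].max().round(),Y[k].min().round(),Y[k].max().round())
E
```

```text
(238, 215) 40.0 -87.0 116.0 [5 3 3]
(240, 208) 40.0 -83.0 121.0 [117 135 145]
(38, 288) 44.0 -256.0 116.0 [5 4 3]
(215, 235) 13.0 -102.0 67.0 [153  90  51]
(140, 285) 15.0 -173.0 39.0 [14 14 13]
(205, 160) -0.0 -97.0 146.0 [40 39 39]
(150, 240) 40.0 -160.0 120.0 [22 20 19]
20 26 -132.0 149.0 -69.0 -8.0
30 64 -132.0 150.0 -190.0 -7.0
40 68 -134.0 150.0 -191.0 -7.0
50 53 -128.0 149.0 -189.0 -4.0
60 29 -15.0 24.0 -182.0 -44.0
70 18 11.0 17.0 -182.0 -158.0
80 7 -5.0 15.0 -170.0 -164.0
90 1 6.0 6.0 -165.0 -165.0
100 27 7.0 43.0 -257.0 -88.0
110 111 -25.0 44.0 -257.0 -86.0
120 173 -18.0 43.0 -263.0 -83.0
130 164 -19.0 45.0 -265.0 -80.0
140 799 -30.0 44.0 -265.0 -76.0
```

Depth shows the gripper body stays at least 100 mm up, above the 66 mm tins, so the push is clear. I'm easing onto the blue tin and pushing.

>>> servo_tool([
  [0, -0.002, -0.006, 0.002, 0],
  [0, -0.002, -0.012, 0.003, 0],
  [0, -0.002, -0.016, 0.003, 0],
  [0, -0.002, -0.02, 0.003, 0],
  [0, -0.002, -0.024, 0.003, 0],
])

```text
time_s: 4.08
tool_pos: [0.5394, -0.1652, 0.0277]
tool_rot: [179.9, -0.0, -7.8]
force: [0.5, -1.5, 0.3]
grip_width: 0.0004
```

>>> servo_tool([
  [0, 0, -0.006, 0, 0],
  [0, 0, -0.012, 0, 0],
  [0, 0, -0.018, 0, 0],
  [0, 0, -0.024, 0, 0],
  [0, 0, -0.03, 0, 0],
])

```text
time_s: 4.7
tool_pos: [0.5434, -0.1344, 0.0276]
tool_rot: [180.0, -0.0, -7.8]
force: [-0.3, -1.3, 1.0]
grip_width: 0.0004
```

```bash
python3 meas.py 3
```

```text
4.7 tcp [ 0.5434 -0.1344  0.0276] rack [  -0.6 -120.2] yaw [ 1.79994556e+02 -1.66741588e-04 -7.79895241e+00] F [-0.3 -1.3  1. ] w 0.00038756190980748946
```

View pics/scene3.png

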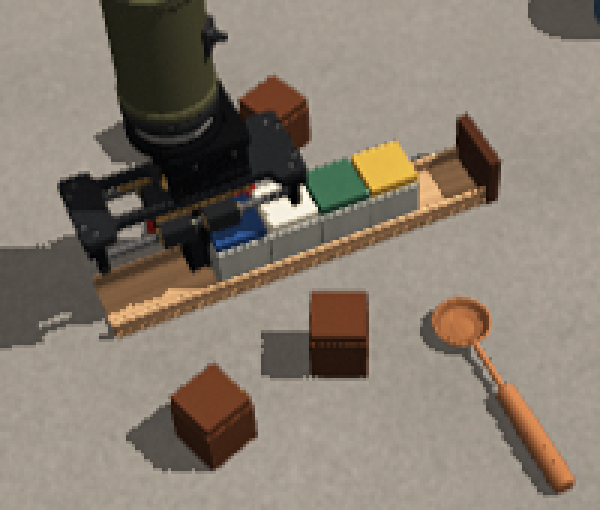

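The row moves as one train: the yellow lid is now at (385,167) with no gaps. Continuing.

>>> servo_tool([
  [0, 0, -0.006, 0, 0],
  [0, 0, -0.012, 0, 0],
  [0, 0, -0.018, 0, 0],
  [0, 0, -0.024, 0, 0],
  [0, 0, -0.03, 0, 0],
])

```text
time_s: 5.48
tool_pos: [0.5475, -0.1047, 0.0275]
tool_rot: [180.0, 0.0, -7.8]
force: [-0.2, -1.2, 0.5]
grip_width: 0.0005
```

>>> servo_tool([
  [0, 0, -0.005, 0, 0],
  [0, 0, -0.01, 0, 0],
  [0, 0, -0.014, 0, 0],
  [0, 0, -0.018, 0, 0],
  [0, 0, -0.02, 0, 0],
])

```text
time_s: 6.1
tool_pos: [0.5502, -0.085, 0.0275]
tool_rot: [180.0, 0.0, -7.8]
force: [-0.5, -1.3, -0.9]
grip_width: -0.0001
```

```bash
python3 meas.py 4; cat > tins.py <<'E'
from h import *
import sys
u=np.array([.1357,.9907]);v=np.array([.9907,-.1357]);O=np.array([.5604,-.0154])
for c in("top","scene"):
    r=load(c,sys.argv[1]);P=cloud(r);Q=P[...,:2]-O;X=Q@v*1000;Y=Q@u*1000;Z=P[...,2]*1000
    h=cv2.cvtColor(r["frame"],cv2.COLOR_BGR2HSV);b=(abs(X)<40)&(abs(Z-66)<8)&(Y<170)
    for n,lo,hi in(("yel",18,32),("grn",45,85),("blu",100,125)):
        k=b&(h[...,0]>=lo)&(h[...,0]<=hi)&(h[...,1]>90)
        if k.sum()>20: print(c,n,k.sum(),"x",np.percentile(X[k],[1,99]).round(1),"y",np.percentile(Y[k],[1,99]).round(1))
    s=(abs(X)<40)&(abs(Z-54)<5)&(Y>130)&(Y<180);print(c,"stop y",np.percentile(Y[s],[1,99]).round(1))
E
python3 tins.py 4
```

```text
6.1 tcp [ 0.5502 -0.085   0.0275] rack [ -0.7 -70.3] yaw [ 1.79998435e+02  5.10994741e-03 -7.78976191e+00] F [-0.5 -1.3 -0.9] w -5.264394988106313e-05
top yel 346 x [-23.7  21.4] y [ 84.9 130.1]
top grn 307 x [-23.7  18.4] y [39.5 82.1]
top stop y [147.6 159.8]
scene yel 256 x [-21.4  26.5] y [ 87.1 133. ]
scene grn 223 x [-17.1  25.1] y [40.3 84.9]
scene blu 134 x [-16.6  25.9] y [-72.5 -11.4]
scene stop y [133.  163.2]
```

View pics/scene4.png

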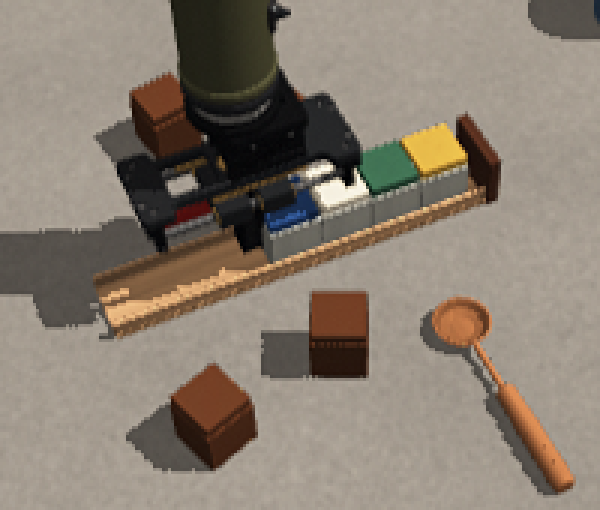

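About 16 mm to go. The last part goes in small steps while I watch the force.

>>> servo_tool([
  [0, 0, -0.003, 0, 0],
  [0, 0, -0.006, 0, 0],
  [0, 0, -0.009, 0, 0],
  [0, 0, -0.011, 0, 0],
  [0, 0, -0.013, 0, 0],
])

```text
time_s: 6.88
tool_pos: [0.5519, -0.0723, 0.0275]
tool_rot: [180.0, 0.0, -7.8]
force: [0.7, -1.5, 0.2]
grip_width: 0.0004
```

>>> servo_tool([
  [0, 0, -0.001, 0, 0],
  [0, 0, -0.002, 0, 0],
  [0, 0, -0.003, 0, 0],
])

```text
time_s: 7.25
tool_pos: [0.5523, -0.0695, 0.0275]
tool_rot: [180.0, 0.0, -7.8]
force: [-0.8, -1.2, 0.1]
grip_width: 0.0003
```

>>> servo_tool([
  [0, 0, -0.001, 0, 0],
  [0, 0, -0.002, 0, 0],
])

```text
time_s: 7.5
tool_pos: [0.5525, -0.0688, 0.0276]
tool_rot: [179.9, 0.0, -7.8]
force: [-1.7, -5.3, 1.4]
grip_width: 0.0003
```

Force rose to about 5 N, so the row has reached the stop. I'm pressing slightly more and holding.

>>> servo_tool([
  [0, 0, -0.001, 0, 0],
  [0, 0, -0.0015, 0, 0],
  [0, 0, -0.0015, 0, 0],
])

```text
time_s: 7.88
tool_pos: [0.5525, -0.0688, 0.0277]
tool_rot: [179.8, 0.0, -7.9]
force: [-1.7, -6.2, 2.0]
grip_width: 0.0006
```

```bash
python3 meas.py 5;python3 tins.py 5
```

```text
7.875 tcp [ 0.5525 -0.0688  0.0277] rack [ -0.5 -54. ] yaw [ 1.79820960e+02  4.12699099e-03 -7.90799037e+00] F [-1.7 -6.2  2. ] w 0.000597676311998108
top yel 351 x [-23.4  21.8] y [101.1 146.6]
top grn 309 x [-23.4  18.7] y [55.4 98.4]
top stop y [135.6 159.6]
scene yel 248 x [-22.3  25.4] y [104.2 148.3]
scene grn 214 x [-15.8  25.8] y [56.5 99.7]
scene blu 131 x [-15.7  25.4] y [-40.6   5.2]
scene stop y [131.7 162.8]
```

View pics/scene5.png

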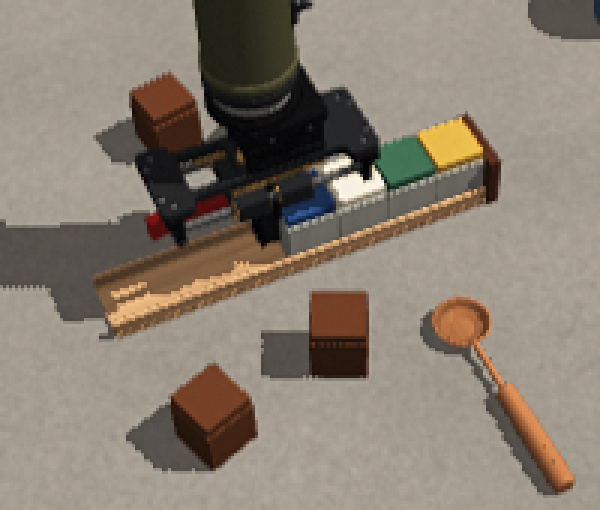

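View pics/top5.png

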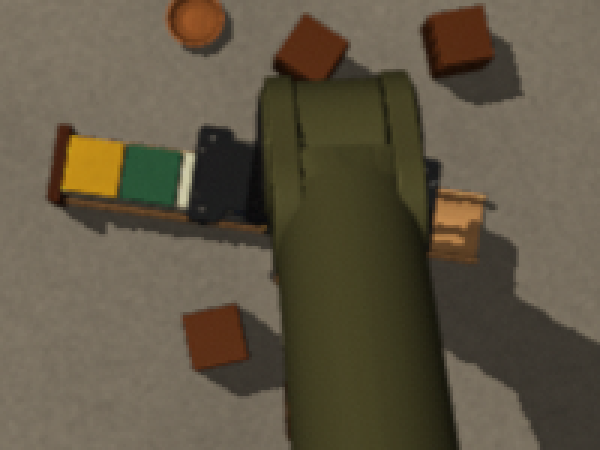

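The row is home: the yellow lid is against the stop at scene (450,143), there are no gaps, and measured y matches. I'm backing off, rising, and going round to the outer side of the keeper.

>>> servo_tool([
  [0, 0, 0.01, 0, 0],
  [0, 0, 0.03, -0.01, 0],
  [0, 0, 0.05, -0.055, 0],
  [0, -0.035, 0.065, -0.055, 0],
  [0, -0.075, 0.066, -0.055, 0],
])

```text
time_s: 8.65
tool_pos: [0.4694, -0.1216, 0.083]
tool_rot: [-179.9, -0.1, -7.9]
force: [-0.0, 0.4, 0.0]
grip_width: 0.0002
```

>>> servo_tool([
  [0, 0, 0, 0, 0],
  [0, 0, 0, 0.01, 0],
  [0, 0, 0, 0.01, 0],
])

```text
time_s: 9.02
tool_pos: [0.4699, -0.1206, 0.0716]
tool_rot: [-179.9, 0.1, -7.8]
force: [0.4, -0.3, 0.5]
grip_width: 0.0004
```

```bash
python3 meas.py 6
```

```text
9.025 tcp [ 0.4699 -0.1206  0.0716] rack [ -75.4 -116.5] yaw [-1.79938108e+02  6.24864019e-02 -7.75436693e+00] F [ 0.4 -0.3  0.5] w 0.0004492628096533554
```

View pics/scene6.png

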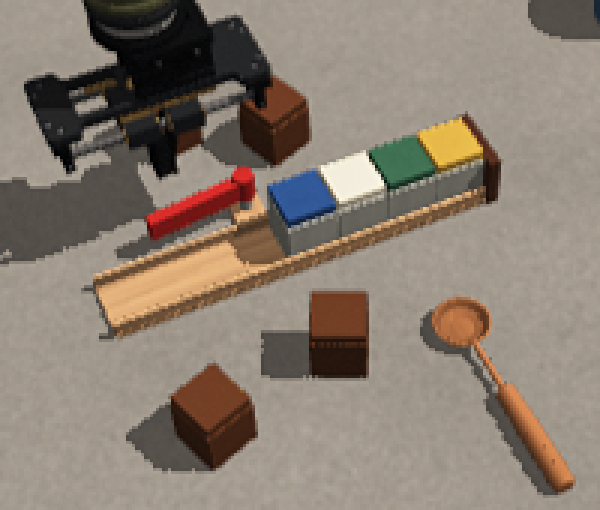

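View pics/wrist6.png

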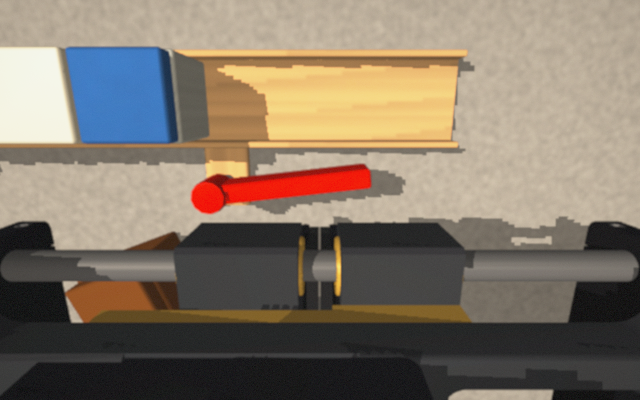

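The row is tight with the pusher away: the blue, white, green and yellow lids touch in the scene view. The keeper is still open, pivot at wrist (209,193) and tip at (367,175). I'm lowering outside it and pushing it round an arc.

>>> servo_tool([
  [0, 0, 0, 0.02, 0],
  [0, 0, 0, 0.042, 0],
  [0, 0.003, 0.003, 0.042, 0],
  [0, 0.007, 0.005, 0.042, 0],
  [0, 0.01, 0.005, 0.042, 0],
])

```text
time_s: 9.8
tool_pos: [0.4798, -0.1281, 0.0315]
tool_rot: [180.0, -0.1, -7.8]
force: [-1.3, -0.9, 0.5]
grip_width: 0.0001
```

>>> servo_tool([
  [0, 0.005, 0.001, 0, 0],
  [0, 0.009, 0.001, 0, 0],
  [0, 0.014, 0.001, 0, 0],
  [0, 0.019, 0.001, 0, 0],
  [0, 0.023, 0.0, 0, 0],
])

```text
time_s: 10.42
tool_pos: [0.5019, -0.1307, 0.0305]
tool_rot: [180.0, 0.0, -7.8]
force: [0.2, -0.0, -0.0]
grip_width: 0.0004
```

```bash
python3 meas.py 7
```

```text
10.425 tcp [ 0.5019 -0.1307  0.0305] rack [ -42.4 -122.1] yaw [ 1.79997040e+02  6.72919762e-03 -7.80889471e+00] F [ 0.2 -0.  -0. ] w 0.0003579136310737307
```

View pics/scene7.png

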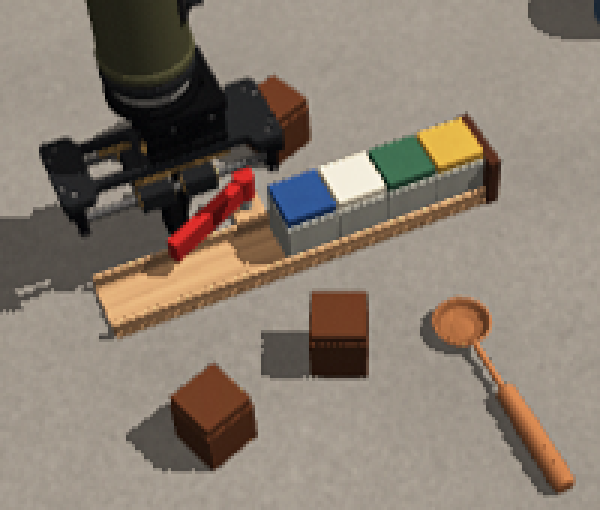

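The keeper is turning cleanly, tip now at scene (177,250). Continuing along the arc.

>>> servo_tool([
  [0, 0.006, -0.001, 0, 0],
  [0, 0.015, -0.004, 0, 0],
  [0, 0.024, -0.009, 0, 0],
  [0, 0.033, -0.015, 0, 0],
  [0, 0.04, -0.022, 0, 0],
])

```text
time_s: 11.2
tool_pos: [0.545, -0.1138, 0.0305]
tool_rot: [180.0, -0.0, -7.8]
force: [-1.5, -0.1, 0.5]
grip_width: 0.0005
```

>>> servo_tool([
  [0, 0.0055, -0.007, 0, 0],
  [0, 0.0095, -0.014, 0, 0],
  [0, 0.0125, -0.021, 0, 0],
  [0, 0.014, -0.025, 0, 0],
  [0, 0.015, -0.028, 0, 0],
])

```text
time_s: 11.82
tool_pos: [0.5629, -0.0884, 0.0306]
tool_rot: [180.0, -0.0, -7.8]
force: [-0.4, -0.9, 0.1]
grip_width: 0.0001
```

```bash
python3 meas.py 8
```

```text
11.825 tcp [ 0.5629 -0.0884  0.0306] rack [ 12.4 -72. ] yaw [ 1.79986828e+02 -4.93120139e-03 -7.79772656e+00] F [-0.4 -0.9  0.1] w 0.0001295631514678301
```

View pics/scene8.png

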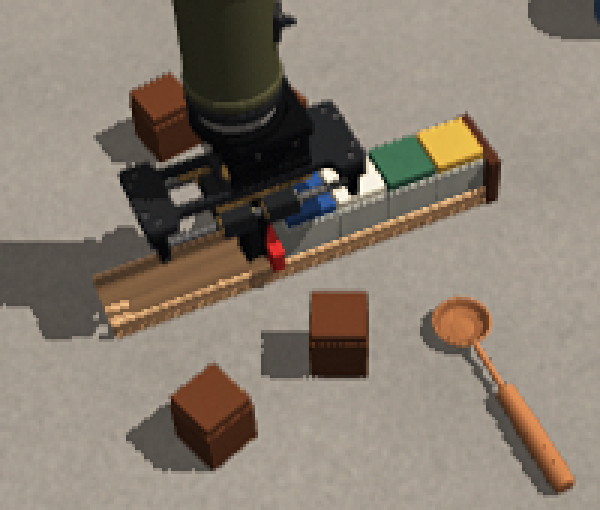

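Nearly shut. I'm pressing the last millimetres to the joint's stop and watching the force.

>>> servo_tool([
  [0, 0, -0.001, 0, 0],
  [0, 0, -0.002, 0, 0],
  [0, 0, -0.003, 0, 0],
])

```text
time_s: 12.35
tool_pos: [0.5635, -0.0859, 0.0307]
tool_rot: [180.0, -0.0, -7.8]
force: [-0.1, -0.2, 0.7]
grip_width: 0.0003
```

>>> servo_tool([
  [0, 0, -0.0005, 0, 0],
  [0, 0, -0.001, 0, 0],
])

```text
time_s: 12.6
tool_pos: [0.5635, -0.0846, 0.0306]
tool_rot: [180.0, -0.0, -7.8]
force: [0.3, -1.4, -0.1]
grip_width: 0.0002
```

>>> servo_tool([
  [0, 0, -0.001, 0, 0],
  [0, 0, -0.002, 0, 0],
])

```text
time_s: 12.85
tool_pos: [0.5636, -0.0836, 0.0306]
tool_rot: [179.9, -0.0, -7.8]
force: [0.1, -3.8, 0.1]
grip_width: 0.0006
```

>>> servo_tool([
  [0, 0, -0.001, 0, 0],
  [0, 0, -0.0015, 0, 0],
])

```text
time_s: 13.1
tool_pos: [0.5636, -0.0835, 0.0306]
tool_rot: [179.8, 0.0, -7.9]
force: [0.1, -6.4, 1.1]
grip_width: 0.0004
```

The force rose to 6 N with no further motion, so the keeper is at its end stop. I'm backing straight off, rising and looking.

>>> servo_tool([
  [0, 0, 0.008, 0, 0],
  [0, 0, 0.03, 0, 0],
  [0, 0, 0.05, -0.03, 0],
  [0, -0.02, 0.08, -0.08, 0],
  [0, -0.06, 0.12, -0.13, 0],
])

```text
time_s: 13.72
tool_pos: [0.4963, -0.1855, 0.1535]
tool_rot: [-179.9, -0.1, -7.7]
force: [0.3, -1.6, 0.0]
grip_width: 0.0008
```

>>> servo_tool([
  [0, -0.05, 0.02, 0, 0],
  [0, -0.08, 0.04, 0, 0],
  [0, -0.08, 0.04, 0, 0],
  [0, -0.08, 0.04, 0, 0],
])

```text
time_s: 14.22
tool_pos: [0.412, -0.2139, 0.1521]
tool_rot: [-180.0, -0.1, -7.8]
force: [0.4, 0.6, -0.6]
grip_width: 0.0005
```

```bash
python3 meas.py 9;python3 tins.py 9; python3 - <<'E'
from h import *
u=np.array([.1357,.9907]);v=np.array([.9907,-.1357]);O=np.array([.5604,-.0154])
for c in("top","scene"):
    r=load(c,9);P=cloud(r);Q=P[...,:2]-O;X=Q@v*1000;Y=Q@u*1000;Z=P[...,2]*1000
    h=cv2.cvtColor(r["frame"],cv2.COLOR_BGR2HSV)
    k=((h[...,0]<6)|(h[...,0]>174))&(h[...,1]>200)&(h[...,2]>90)&(abs(Z-48)<4)&(abs(X)<80)&(abs(Y+50)<40)
    k&=X>-42
    q=np.stack([X[k],Y[k]],1).astype(np.float32);l=cv2.fitLine(q,2,0,.01,.01).ravel();print(c,len(q),l, "theta",np.pi/2+np.arctan(l[1]/l[0]))
E
```

```text
14.225 tcp [ 0.412  -0.2139  0.1521] rack [-120.1 -216.8] yaw [-1.79960602e+02 -5.50662411e-02 -7.75757611e+00] F [ 0.4  0.6 -0.6] w 0.0005219964037659929
top yel 352 x [-23.6  21.6] y [101.  146.5]
top grn 306 x [-23.4  18.5] y [55.5 98.4]
top blu 321 x [-23.7  19.4] y [-41.4   2.2]
top stop y [134.5 159.6]
scene yel 247 x [-21.4  25.4] y [104.3 149.1]
scene grn 224 x [-17.4  25.3] y [56.7 99.6]
scene blu 254 x [-18.1  25.3] y [-39.7   4.6]
scene stop y [130.2 163.7]
top 106 [ 9.9998045e-01  6.2564574e-03 -5.0096607e+00 -5.3656315e+01] theta 1.5770528
scene 94 [ 9.9999106e-01  4.2275139e-03  3.2633426e+00 -5.2075787e+01] theta 1.5750239
```

View pics/scene9.png

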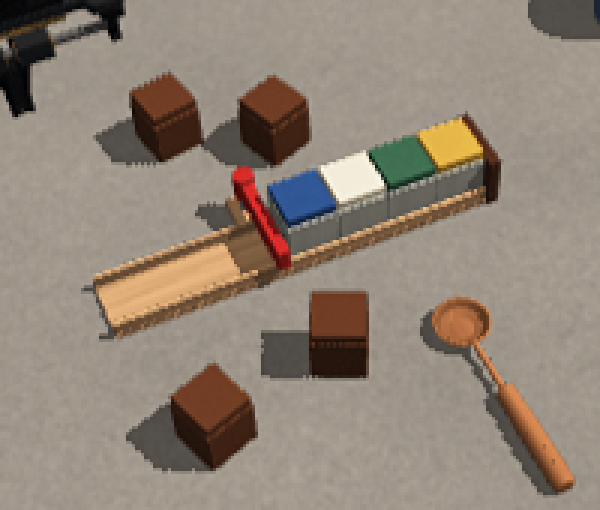

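View pics/top9.png

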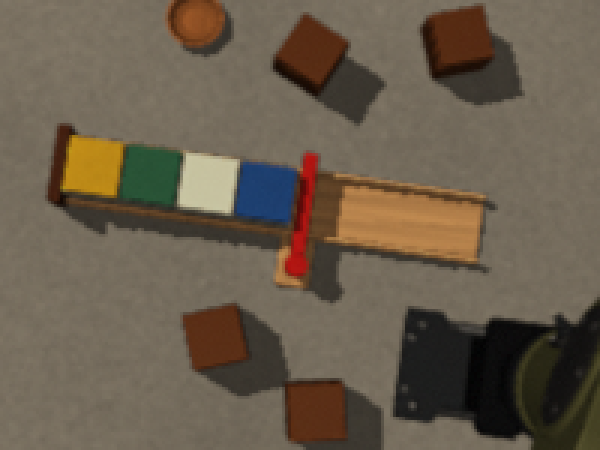

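Everything is in place. The keeper measures about 1.575 rad and lies across the rail from top (296,262) to (310,157). The row is tight against the stop, and the robot is clear.

```bash
python3 -c "
from cell import ticket
print(ticket.sign_off())"
```

```text
the job is handed in; nothing more can be done
None
```

The row is home against the end stop and the keeper is shut behind it. I handed the job in at about 14 s of the 42 s allowed; no verdict is reported.

- **Row:** I pushed only on the blue-lidded tin, with the closed fingertips, about 101 mm along the rail. I stopped when the force rose to about 6 N at the end stop. The last pictures show the front tin at the stop within the roughly 2–3 mm the measurement can resolve. The row has no visible gaps, and all four tins are upright.
- **Keeper:** I pushed it round from its outer side until it stopped moving at about 6 N. Fitted from two cameras, its angle is 1.575 and 1.577 rad, against 1.571 for fully shut.
- **Everything else:** The gripper was clear of everything at hand-in. The spoon and the brown look-alikes look unmoved in the last pictures. I did not measure the mug, sugar tin and flask again, but nothing was near them and no unexpected force showed.

None of the checks failed. The two cameras differed by 2–3 mm in absolute position, within or close to their calibration.

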